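# Put the mixed-up plug gauges back with the printed fittings they check

## Robot

A 6-joint arm with a two-finger parallel gripper is mounted at the origin on the work surface. World frame = base frame: x ahead of the robot, y to its left, z up, the work surface at z = 0. Lengths are in m, angles in rad, forces in N, time in s.
With the tool pointing down it reaches from about 0.35 to 0.775 m from the base axis. Payload 7.3 kg.
Tool frame: the origin (TCP) lies at the very end of the fingers, on their centre line; the grasp point (between the pads) lies r.grip_point_offset behind it (r.grip_point_offset is the distance from the TCP to the grasp point, in m); z points along the fingers, y is the line along which they close (so a half turn about z gives the same grasp; the last joint's range is limited). The gripper opens to 92 mm and grips with 3 to 60 N. Pads are 19 mm wide; open, the fingers measure 130 mm over their backs; the gripper's body (75 mm by 190 mm) begins 47 mm behind the grasp point.
Start: joints at [1.198, 0.342, 1.524, -0, 1.275, -0.146], TCP at [0.118, 0.512, 0.227] pointing down, gripper open.
Joint ranges: [-2.53, 2.53], [-0.77, 2.02], [0.04, 2.7], [-1, 4.14], [0.28, 2.66], [-3.11, 3.11]. Speed limits (rad/s): [2.57, 2.57, 3.14, 3.14, 3.14, 3.14].

## Interface

Orientations are given as a 3x3 rotation matrix whose columns are the frame's x, y, z axes.
In Python, from rig import monitor, vision, workorder, r gives the robot as it stands.
- The arm moves only by the tool drive_tool, never from a script. Its argument "steps" is text: rows parted by semicolons, each of 6 numbers parted by spaces: the shift along the tool's x, y, z in a scale on which 1.0 is 750 mm, then the turn, a rotation vector about the tool's x, y, z in fractions of the full range, 1 being pi rad. In form: dx dy dz ax ay az; .... A call has 1 to 5 rows; each row is the pose to reach, as a shift and turn from the pose commanded when the call began, along the tool's axes at that moment; what a row does not reach only later rows make up. A row lasts 1/12 s, in which the tool goes at most 41.7 mm and 7.16 degrees, less where a joint would pass 70% of its speed; a pose out of reach is approached as far as the arm can. A shift or turn number past 1, either way, is cut back to 1. A call with a gripper value outside its range is refused whole. "claw" is the finger opening in m, from 0 to 0.0918, set as the call begins (left out, the last holds). The fingers move at their own pace and stop on an object; the grip force is fixed at half the most. Time passes only in rows, so rows that repeat a pose let the fingers close. It gives the time, the measured TCP pose, the force, the opening and the grip force at its end, in the units of the state.
- monitor.sense(): the state, without advancing time (a new reading comes with each control period).
- vision.read_camera(name): name is "scene" or "side" or "wrist"; returns the picture (400x640x3 uint8, red, green, blue); there is no depth.
- vision.camera_params(name): a dict with "intrinsics" (3x3 intrinsics, pixels), "distortion" ([k1, k2, p1, p2, k3] as OpenCV has them; the pictures are not rectified), "T" (4x4, takes a point from camera to world coordinates). Camera axes: x right, y up, looking along -z (the intrinsics and any distortion apply to the point x, -y, -z); pixel columns grow to the right and rows downward; lengths in m; the calibration is good to about 2 mm. A picture is of the moment at which its call begins: read the wrist's pose just before it. camera_params takes no time and is no camera call; for the wrist camera it gives the pose at the moment of the call.
- workorder.sign_off(): hands the job in; it is judged then, once.
The state is a dict: "time_s": time; "joint_positions": joint angles; "dq": joint speeds; "joint_efforts": joint torques, N m; "tool_pos": TCP position; "tcp_rot": TCP orientation; "ft_force": force on the tool from outside, world axes, zero at the start; "ft_torque": the same for the moment, N m; "grip_width": finger opening in m; "gripper_force": force on a finger pad.
Only numpy, scipy, OpenCV 4.12 (cv2) and the standard library are available. Lean on these libraries where they do the work, as an engineer would, in place of code of your own. Each camera call takes 0.05 s, during which the arm holds its last target. There are 200 camera calls.

## Task

The plug gauges on the print inspection bench have been mixed up: put each of the four back in the well beside the printed fitting whose mouth it matches (large round with the Y-branch, square with the square socket, flat with the slot, slim with the slim tube); the empty spare stand is your free spot on the way. Draw each gauge straight up out of its well, keep it upright, and lower it to the bottom of the next well before letting go; do not drop one or let it tip over.

Things in the scene. Friction and masses are not known exactly. Their poses are not given: they have to be found in the camera images.
- gauge_round: Plug gauge with large round steel head, 44 mm diameter, 32 mm tall; 0.34 kg. Below it: neck, then 22 mm round aluminium handle (origin to z 60), foot rounded like a ball. Origin: tip of the foot, on the axis; z up the gauge; head at z 72 to 104. Starts upright in a well, any turn about z, head and ~15 mm of handle clear of the well. Grip the head.
- gauge_square: Plug gauge with square steel head, 28 x 28 mm (sides along its x, y), 32 mm tall; 0.25 kg. Below it: neck, then 22 mm round aluminium handle (origin to z 60), foot rounded like a ball. Origin: tip of the foot, on the axis; z up the gauge; head at z 72 to 104. Starts upright in a well, any turn about z, head and ~15 mm of handle clear of the well. Grip the head.
- gauge_flat: Plug gauge with flat steel head, a blade 42 mm wide (x), 10 mm thick (y), 32 mm tall; 0.17 kg. Below it: neck, then 22 mm round aluminium handle (origin to z 60), foot rounded like a ball. Origin: tip of the foot, on the axis; z up the gauge; head at z 72 to 104. Starts upright in a well, any turn about z, head and ~15 mm of handle clear of the well. Grip the head.
- gauge_slim: Plug gauge with slim round steel head, 16 mm diameter, 32 mm tall; 0.12 kg. Below it: neck, then 22 mm round aluminium handle (origin to z 60), foot rounded like a ball. Origin: tip of the foot, on the axis; z up the gauge; head at z 72 to 104. Starts upright in a well, any turn about z, head and ~15 mm of handle clear of the well. Grip the head.
- stand_round: Fixed blue inspection stand, base 60 x 135 mm. Well: block 50 x 50 mm, top at z 55, vertical bore 24 mm, chamfered 4 mm at the mouth, floor at z 8 (home height of a gauge's origin). Origin: bench top under the well's axis; z up. Fixed beside it, 68 mm along the stand's x: ivory printed fitting, a Y-branch with a large round mouth, 46 mm bore, top at 62 mm. Home of the large round gauge.
- stand_square: Fixed blue inspection stand, base 60 x 135 mm. Well: block 50 x 50 mm, top at z 55, vertical bore 24 mm, chamfered 4 mm at the mouth, floor at z 8 (home height of a gauge's origin). Origin: bench top under the well's axis; z up. Fixed beside it, 68 mm along the stand's x: ivory printed fitting, a square socket, 42 mm outside, 32 mm mouth, top at 60 mm. Home of the square gauge.
- stand_flat: Fixed blue inspection stand, base 60 x 135 mm. Well: block 50 x 50 mm, top at z 55, vertical bore 24 mm, chamfered 4 mm at the mouth, floor at z 8 (home height of a gauge's origin). Origin: bench top under the well's axis; z up. Fixed beside it, 68 mm along the stand's x: ivory printed fitting, a strap socket, 30 x 56 mm, 17 x 43 mm slot, top at 60 mm. Home of the flat gauge.
- stand_slim: Fixed blue inspection stand, base 60 x 135 mm. Well: block 50 x 50 mm, top at z 55, vertical bore 24 mm, chamfered 4 mm at the mouth, floor at z 8 (home height of a gauge's origin). Origin: bench top under the well's axis; z up. Fixed beside it, 68 mm along the stand's x: ivory printed fitting, a slim tube, 27 mm outside, 19 mm bore, top at 60 mm. Home of the slim gauge.
- stand_spare: Fixed blue spare stand, base 60 x 70 mm, a well with no fitting. Well: block 50 x 50 mm, top at z 55, vertical bore 24 mm, chamfered 4 mm at the mouth, floor at z 8 (home height of a gauge's origin). Origin: bench top under the well's axis; z up. Empty at the start, home of no gauge: the free spot.
Mind the look-alikes: they are no part of the job. Leave any red or yellow look-alike of the gauge_slim alone. What is shaped like the gauge_round but turquoise is not meant.

How it is judged:
At the end, for the whole second after the job is handed in: Each of the four gauges stands upright (within 7 degrees), released and at rest, in the well of the stand that carries its own fitting: its foot within 8 mm of the well's axis and fully home, within 6 mm of the well's floor; the spare stand is thus empty again (horizontal distance between gauge_round and stand_round below 0.008 m and z of gauge_round in the frame of stand_round below 0.014 m and angle between each of gauge_round, gauge_square, gauge_flat, gauge_slim's own z axis and vertical below 0.12 rad and linear speed of each of gauge_round, gauge_square, gauge_flat, gauge_slim below 0.03 m/s and horizontal distance between gauge_square and stand_square below 0.008 m and z of gauge_square in the frame of stand_square below 0.014 m and horizontal distance between gauge_flat and stand_flat below 0.008 m and z of gauge_flat in the frame of stand_flat below 0.014 m and horizontal distance between gauge_slim and stand_slim below 0.008 m and z of gauge_slim in the frame of stand_slim below 0.014 m); the robot touches nothing.
It fails at once if a gauge is laid down or tips over (more than 45 degrees from upright) (angle between any of gauge_round, gauge_square, gauge_flat, gauge_slim's own z axis and vertical above 0.785 rad).
It fails at once if a gauge is let fall (over 0.5 m/s with nothing of the robot touching it) ((linear speed of gauge_round above 0.5 m/s and contact force between each of the arm, the fingers and gauge_round below 0.05 N) or (linear speed of gauge_square above 0.5 m/s and contact force between each of the arm, the fingers and gauge_square below 0.05 N) or (linear speed of gauge_flat above 0.5 m/s and contact force between each of the arm, the fingers and gauge_flat below 0.05 N) or (linear speed of gauge_slim above 0.5 m/s and contact force between each of the arm, the fingers and gauge_slim below 0.05 N)).
It also fails if it takes over 141 s, if anything falls off the work surface, if the arm or the gripper's body presses on something with over 40 N, if the wrist force passes 120 N, or if a joint passes its speed limit or range.

## Working session

There is one attempt and no reset: what is moved stays moved. The work goes in short steps, Python scripts to look and compute and a tool call to move; the robot and the scene stay as the last step left them, time stands still between calls to the robot, and variables do not carry over. Pictures are saved under pics/ and viewed, at most 14 in all, crops included, and the job is handed in when it is done.

Besides the shell and the picture viewer there is one more tool, called as name(argument=value, ...), one argument or row to a line, values as JSON. drive_tool: Moves the arm, as the interface text tells. Its arguments: {"type":"object","properties":{"steps":{"type":"string"},"claw":{"type":"number"}},"required":["steps"]}

```bash
ls; mkdir -p pics; python3 - <<'E'
from rig import monitor, vision, workorder, r
import cv2
print(r.grip_point_offset)
s=monitor.sense();print(s['time_s'],s['tool_pos'],s['tcp_rot'],s['ft_force'])
for n in ['scene','side','wrist']:
    im=vision.read_camera(n);cv2.imwrite(f'pics/{n}0.png',im[:,:,::-1])
    p=vision.camera_params(n);print(n,p['intrinsics'],p['distortion'],p['T'])
E
```

```text
pics
0.0188
0.0 [0.11787828 0.51117956 0.22604567] [[-9.74394031e-01  2.24846549e-01 -5.48654517e-04]
 [ 2.24847118e-01  9.74393005e-01 -1.43043747e-03]
 [ 2.12976195e-04 -1.51717312e-03 -9.99998826e-01]] [ 0.10067482 -0.31016583  0.19260035]
scene [[443.89457549   0.         316.26374724]
 [  0.         443.89457549 202.73880926]
 [  0.           0.           1.        ]] [-0.11221427  0.          0.          0.          0.        ] [[-0.67438975 -0.59295007  0.44000987  0.99852632]
 [ 0.73837164 -0.54350421  0.39926243  0.45898353]
 [ 0.00240453  0.5941493   0.80435118  0.83783592]
 [ 0.          0.          0.          1.        ]]
side [[375.79724522   0.         321.64803961]
 [  0.         375.79724522 201.73501453]
 [  0.           0.           1.        ]] [0.00334751 0.         0.         0.         0.        ] [[ 0.96882758  0.13971729 -0.2045781   0.38915514]
 [-0.24772802  0.53975501 -0.80454668 -0.61349805]
 [-0.00198702  0.83014674  0.55754143  0.48601426]
 [ 0.          0.          0.          1.        ]]
wrist [[318.46431802   0.         318.67262339]
 [  0.         318.46431802 205.1807887 ]
 [  0.           0.           1.        ]] [-0.03361144  0.          0.          0.          0.        ] [[ 2.24905464e-01 -9.28018585e-01 -2.96983229e-01  3.84779591e-02]
 [ 9.74380459e-01  2.14046777e-01  6.90412795e-02  5.29401887e-01]
 [-5.03287655e-04 -3.04902416e-01  9.52383465e-01  3.85268609e-01]
 [ 0.00000000e+00  0.00000000e+00  0.00000000e+00  1.00000000e+00]]
```

View pics/scene0.png

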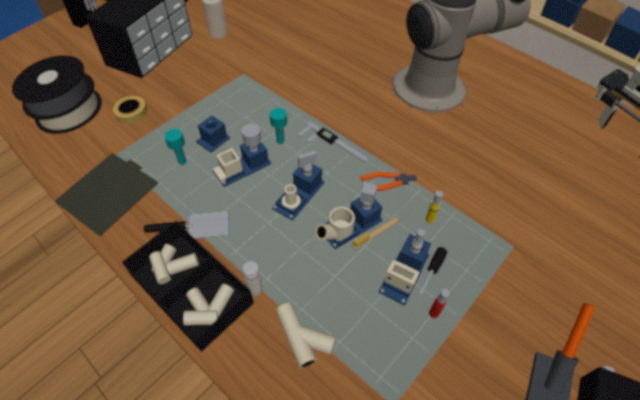

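View pics/side0.png

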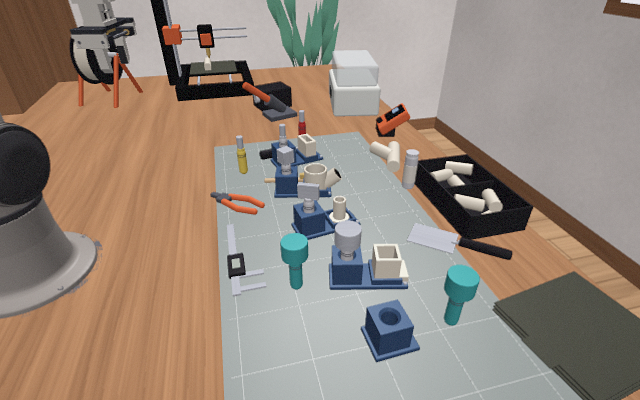

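View pics/wrist0.png

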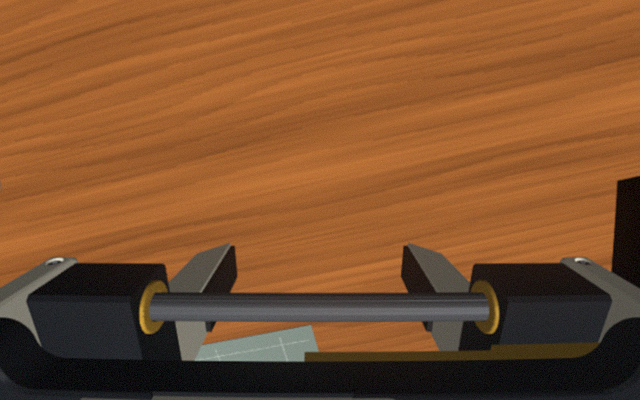

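Candidates (scene px): the large round steel gauge is at (252,135), with turquoise look-alikes at (176,140) and (278,118). The slim steel gauge is at (418,238), with look-alikes in yellow at (434,207) and red at (440,303). The square gauge at (368,193) and the flat one at (308,160) have no look-alikes. I choose the four grey heads standing in blue blocks. The round and square gauges are in each other's wells, and so are the flat and slim ones. The spare stand at (212,130) is empty. Next I check this in close crops.

```bash
python3 - <<'E'
import cv2
a=cv2.imread('pics/scene0.png')[100:310,190:460]
cv2.imwrite('pics/c1.png',cv2.resize(a,None,fx=2.85,fy=2.85,interpolation=cv2.INTER_CUBIC)[:600])
a=cv2.imread('pics/side0.png')[115:365,250:430]
cv2.imwrite('pics/c2.png',cv2.resize(a,None,fx=2.4,fy=2.4,interpolation=cv2.INTER_CUBIC))
E
```

```text
(no output)
```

View pics/c1.png

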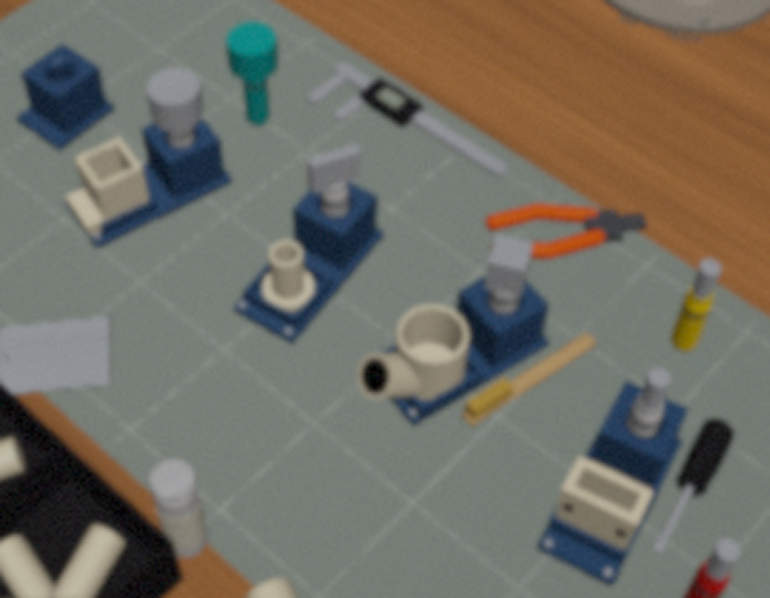

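View pics/c2.png

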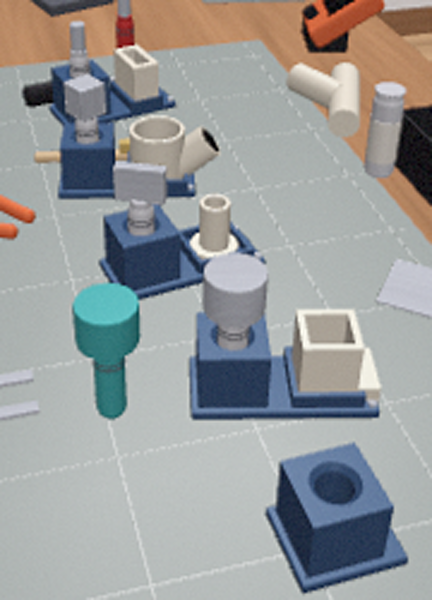

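The crops confirm it: four steel-grey heads stand in blue blocks. In c1 (2.85x from 190,100) the head tops are round (176,82), flat (334,156), square (512,248) and slim (656,376), and the spare bore is at (64,69). Next I locate each one.

```bash
cat > h.py <<'E'
import numpy as np, cv2
from rig import monitor, vision, workorder, r
def ray(P,px):
    u=cv2.undistortPoints(np.array([[px]],float),P['intrinsics'],np.array(P['distortion']))[0,0]
    d=P['T'][:3,:3]@np.array([u[0],-u[1],-1]); return P['T'][:3,3],d
def at_z(P,px,z):
    o,d=ray(P,px); return (o+d*(z-o[2])/d[2])[:2]
def proj(P,X):
    c=(np.asarray(X,float)-P['T'][:3,3])@P['T'][:3,:3]; c=c*[1,-1,-1]
    return cv2.projectPoints(c.reshape(-1,1,3),np.zeros(3),np.zeros(3),P['intrinsics'],np.array(P['distortion']))[0][:,0]
E
python3 - <<'E'
from h import *
A=vision.camera_params('scene');B=vision.camera_params('side')
for n,a,b,z in [('round',(176,82),(235,273),.112),('flat',(334,156),(140,170),.112),('square',(512,248),(86,84),.112),('slim',(656,376),(77,25),.112),('spare',(64,69),(335,484),.055)]:
    pa=np.array(a)/2.85+[190,100]; pb=np.array(b)/2.4+[250,115]
    print(n,at_z(A,pa,z).round(4),at_z(B,pb,z).round(4))
# fittings top
for n,a,z in [('Y',(433,335),.062),('sq',(110,165),.06),('slimtube',(287,253),.06),('slot',(607,488),.06)]:
    print(n,at_z(A,np.array(a)/2.85+[190,100],z).round(4))
E
```

```text
round [ 0.5448 -0.1568] [ 0.548  -0.1601]
flat [ 0.5175 -0.0051] [ 0.5153 -0.0148]
square [0.4958 0.1535] [0.5001 0.1483]
slim [0.5167 0.296 ] [0.5151 0.291 ]
spare [ 0.5653 -0.2925] [ 0.5681 -0.2977]
Y [0.5662 0.1404]
sq [ 0.6158 -0.1691]
slimtube [0.583  0.0047]
slot [0.5814 0.3118]
```

The manual's scale: shifts go in shares of 750 mm and turns go in shares of pi rad. Converting my numbers, -0.175 m is -0.2333, -0.03 m is -0.04, -13 degrees is -0.0722.

drive_tool(
  steps="-0.0467 -0.0213 -0.008 0 0 -0.0167; -0.0933 -0.0413 -0.016 0 0 -0.0333; -0.14 -0.0627 -0.024 0 0 -0.05; -0.1867 -0.0827 -0.032 0 0 -0.0667; -0.2333 -0.104 -0.04 0 0 -0.0722",
  claw=0.0918,
)

```text
time_s: 0.57
tool_pos: [0.272, 0.395, 0.2569]
tcp_rot: [[-1.0, -0.003, -0.0], [-0.003, 1.0, -0.0], [0.0, -0.0, -1.0]]
ft_force: [0.1, 0.3, -0.4]
grip_width: 0.0918
gripper_force: 0.0
```

To row units: -0.115 m is -0.1533, -0.092 m is -0.1227.

drive_tool(
  steps="-0.0307 -0.024 -0.0053 0 0 0; -0.0613 -0.048 -0.012 0 0 0; -0.092 -0.072 -0.0173 0 0 0; -0.1227 -0.096 -0.024 0 0 0; -0.1533 -0.12 -0.0293 0 0 0",
)

```text
time_s: 0.98
tool_pos: [0.3869, 0.3051, 0.2789]
tcp_rot: [[-1.0, 0.0, -0.0], [0.0, 1.0, -0.0], [0.0, -0.0, -1.0]]
ft_force: [0.5, 0.8, 0.5]
grip_width: 0.092
gripper_force: 0.0
```

To row units: -0.115 m is -0.1533, -0.09 m is -0.12.

drive_tool(
  steps="-0.04 -0.0307 -0.0067 0 0 0; -0.08 -0.0613 -0.0133 0 0 0; -0.12 -0.092 -0.0213 0 0 0; -0.1533 -0.1173 -0.0293 0 0 0; -0.1533 -0.1173 -0.0293 0 0 0",
)

```text
time_s: 1.4
tool_pos: [0.5052, 0.2146, 0.3008]
tcp_rot: [[-1.0, 0.005, 0.002], [0.005, 1.0, -0.001], [-0.002, -0.001, -1.0]]
ft_force: [-0.7, -0.2, -0.2]
grip_width: 0.0919
gripper_force: 0.0
```

```bash
cat >> h.py <<'E'
def snap(name):
    import pickle
    P=vision.camera_params('wrist'); im=vision.read_camera('wrist')[:,:,::-1]
    cv2.imwrite(f'pics/{name}.png',im); pickle.dump(P,open(f'pics/{name}.pkl','wb'))
E
python3 -c "from h import *; snap('w1')"
```

```text
(no output)
```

To row units: -0.2 m is -0.2667, -0.16 m is -0.2133.

drive_tool(
  steps="0 -0.0533 0 0 0 0; 0 -0.1067 0 0 0 0; 0 -0.16 0 0 0 0; 0 -0.2133 0 0 0 0; 0 -0.2667 0 0 0 0",
)

```text
time_s: 1.87
tool_pos: [0.4998, 0.0179, 0.3005]
tcp_rot: [[-1.0, -0.002, -0.001], [-0.002, 1.0, 0.001], [0.001, 0.001, -1.0]]
ft_force: [0.4, 0.2, -0.6]
grip_width: 0.0914
gripper_force: 0.0
```

To row units: -0.17 m is -0.2267, -0.16 m is -0.2133.

drive_tool(
  steps="0 -0.0533 0 0 0 0; 0 -0.1067 0 0 0 0; 0 -0.16 0 0 0 0; 0 -0.2133 0 0 0 0; 0 -0.2267 0 0 0 0",
)

```text
time_s: 2.28
tool_pos: [0.5003, -0.1554, 0.3001]
tcp_rot: [[-1.0, 0.003, -0.001], [0.003, 1.0, -0.001], [0.001, -0.001, -1.0]]
ft_force: [0.3, 0.1, -0.3]
grip_width: 0.092
gripper_force: 0.0
```

drive_tool(
  steps="0 0 0 0 0 0; 0 0 0 0 0 0",
)

```text
time_s: 2.45
tool_pos: [0.5007, -0.1507, 0.3003]
tcp_rot: [[-1.0, 0.0, -0.001], [0.0, 1.0, 0.001], [0.001, 0.001, -1.0]]
ft_force: [-0.4, 0.5, 0.2]
grip_width: 0.092
gripper_force: 0.0
```

```bash
python3 -c "from h import *; snap('w2')"
```

```text
(no output)
```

View pics/w1.png

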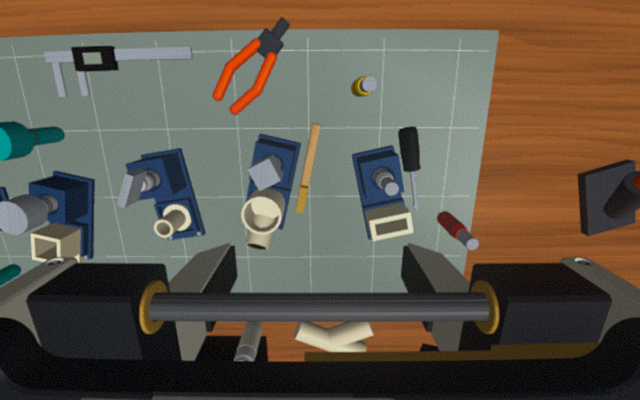

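View pics/w2.png

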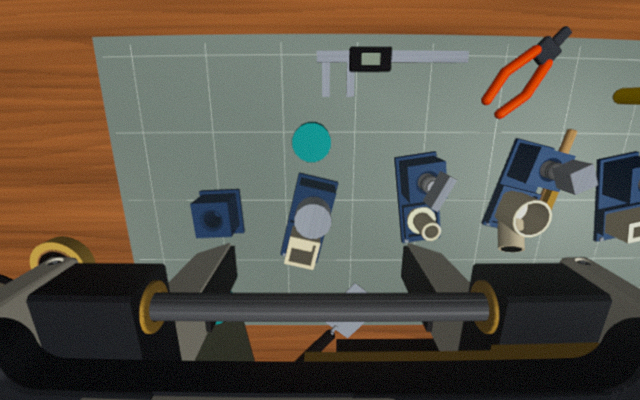

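w1 shows the square head at (268,170) and the slim head at (389,185). w2 shows the round head at (313,218), the flat head at (438,190) and the spare bore at (213,218). I need one enlarged composite to get precise pixels and turns.

```bash
python3 - <<'E'
import cv2,numpy as np
a=cv2.imread('pics/w1.png')[140:215,240:420]; b=cv2.imread('pics/w2.png')[160:250,185:465]
a=cv2.resize(a,None,fx=4.4,fy=4.4,interpolation=cv2.INTER_CUBIC)[:,:792]; b=cv2.resize(b,None,fx=2.8,fy=2.8,interpolation=cv2.INTER_CUBIC)
c=np.zeros((a.shape[0]+b.shape[0],792,3),np.uint8);c[:a.shape[0],:a.shape[1]]=a;c[a.shape[0]:,:b.shape[1]]=b
print(a.shape,b.shape);cv2.imwrite('pics/c3.png',c)
E
```

```text
(330, 792, 3) (252, 784, 3)
```

View pics/c3.png

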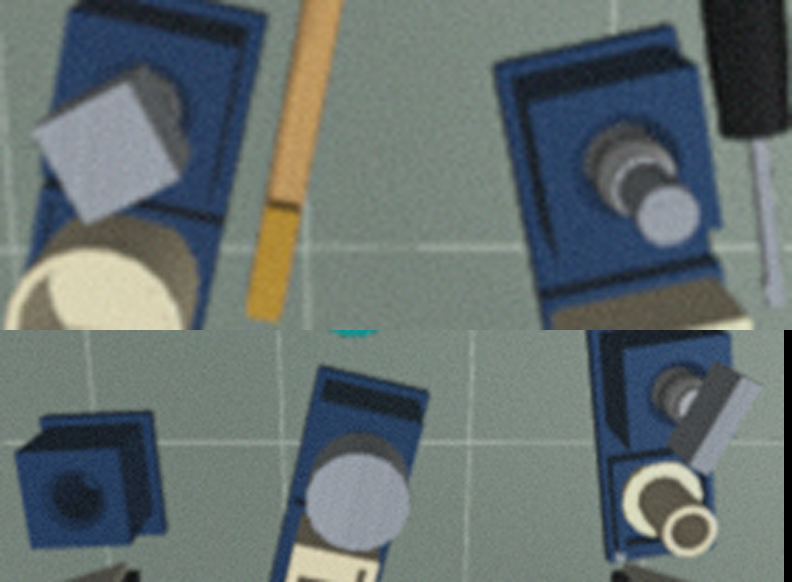

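```bash
python3 - <<'E'
from h import *
import pickle
W1=pickle.load(open('pics/w1.pkl','rb'));W2=pickle.load(open('pics/w2.pkl','rb'))
f1=lambda p:np.array(p)/4.4+[240-.39,140-.39]
f2=lambda p:(np.array(p)-[0,330])/2.8+[185-.32,160-.32]
sq=np.array([at_z(W1,f1(p),.112) for p in [(34,131),(128,81),(180,178),(90,223)]])
fl=np.array([at_z(W2,f2(p),.112) for p in [(740,374),(761,385),(709,474),(691,462)]])
sp=np.array([at_z(W2,f2(p),.055) for p in [(17,453),(120,450),(133,540),(32,547)]])
for n,q in [('sq',sq),('fl',fl),('sp',sp)]:
    e=np.roll(q,-1,0)-q
    print(n,q.mean(0).round(4),np.linalg.norm(e,axis=1).round(4),np.degrees(np.arctan2(e[:,1],e[:,0])).round(1))
print('slim',at_z(W1,f1((668,215)),.112),'round',at_z(W2,f2((357,502)),.112))
print('bore',at_z(W2,f2((77,498)),.055))
# well block tops visible corners: round-stand, flat-stand, square-stand in images
print('sq chk in w2 tops', at_z(W2,np.array([577,177]),.112))
E
```

```text
sq [0.4994 0.1531] [0.0274 0.0276 0.0264 0.0272] [ 117.1   25.7  -63.6 -152.2]
fl [ 0.5163 -0.0087] [0.0101 0.0413 0.0096 0.0402] [  63.7  -24.1 -122.9  156.8]
sp [ 0.5691 -0.2961] [0.0496 0.0464 0.0507 0.0487] [  91.7    2.9  -85.7 -178.3]
slim [0.51603785 0.29597234] round [ 0.54971484 -0.15849732]
bore [ 0.56898051 -0.29536478]
sq chk in w2 tops [0.4967995  0.14401962]
```

To row units: 0.15 m is 0.2, 0.14 m is 0.1867.

drive_tool(
  steps="-0.0267 -0.0053 0.04 0 0 0; -0.0533 -0.0107 0.08 0 0 0; -0.0653 -0.0107 0.1333 0 0 0; -0.0653 -0.0107 0.1867 0 0 0; -0.0653 -0.0107 0.2 0 0 0",
)

```text
time_s: 2.92
tool_pos: [0.5473, -0.1558, 0.1446]
tcp_rot: [[-1.0, -0.003, -0.01], [-0.003, 1.0, 0.005], [0.01, 0.005, -1.0]]
ft_force: [-2.4, 0.3, -1.0]
grip_width: 0.092
gripper_force: 0.0
```

To row units: 0.073 m is 0.0973, 0.07 m is 0.0933.

drive_tool(
  steps="0 0 0.0267 0 0 0; 0 0 0.0533 0 0 0; 0 0 0.08 0 0 0; 0 0 0.0933 0 0 0; 0 0 0.0973 0 0 0",
)

```text
time_s: 3.33
tool_pos: [0.5497, -0.1583, 0.0772]
tcp_rot: [[-1.0, -0.002, -0.002], [-0.002, 1.0, 0.001], [0.002, 0.001, -1.0]]
ft_force: [0.0, -0.2, -0.1]
grip_width: 0.0917
gripper_force: 0.0
```

drive_tool(
  steps="0 0 0 0 0 0; 0 0 0 0 0 0; 0 0 0 0 0 0; 0 0 0 0 0 0; 0 0 0 0 0 0",
  claw=0.03,
)

```text
time_s: 3.75
tool_pos: [0.5505, -0.1599, 0.0786]
tcp_rot: [[-1.0, -0.0, 0.001], [-0.0, 1.0, -0.0], [-0.001, -0.0, -1.0]]
ft_force: [0.0, 0.8, 0.2]
grip_width: 0.0633
gripper_force: 0.0
```

drive_tool(
  steps="0 0 0 0 0 0; 0 0 0 0 0 0; 0 0 0 0 0 0; 0 0 0 0 0 0; 0 0 0 0 0 0",
)

```text
time_s: 4.17
tool_pos: [0.5501, -0.1597, 0.0778]
tcp_rot: [[-1.0, -0.0, 0.0], [-0.0, 1.0, 0.0], [-0.0, 0.0, -1.0]]
ft_force: [0.1, 1.5, 1.7]
grip_width: 0.0431
gripper_force: 30.0
```

To row units: -0.1 m is -0.1333, -0.085 m is -0.1133.

drive_tool(
  steps="0 0 -0.016 0 0 0; 0 0 -0.0467 0 0 0; 0 0 -0.08 0 0 0; 0 0 -0.1133 0 0 0; 0 0 -0.1333 0 0 0",
)

```text
time_s: 4.58
tool_pos: [0.5505, -0.16, 0.1797]
tcp_rot: [[-1.0, -0.0, 0.002], [-0.0, 1.0, -0.001], [-0.002, -0.001, -1.0]]
ft_force: [1.1, -1.3, -2.7]
grip_width: 0.0433
gripper_force: 30.0
```

To row units: -0.13 m is -0.1733, -0.002 m is -0.0027.

drive_tool(
  steps="-0.0027 -0.0267 0 0 0 0; -0.0107 -0.0667 0 0 0 0; -0.016 -0.1067 0 0 0 0; -0.0227 -0.1467 0 0 0 0; -0.0253 -0.1733 0 0 0 0",
)

```text
time_s: 5.0
tool_pos: [0.5688, -0.2923, 0.1767]
tcp_rot: [[-1.0, 0.001, -0.001], [0.001, 1.0, -0.0], [0.001, -0.0, -1.0]]
ft_force: [0.1, 0.0, -2.4]
grip_width: 0.0435
gripper_force: 30.0
```

drive_tool(
  steps="0 -0.0053 0 0 0 0; 0 -0.008 0 0 0 0; 0 -0.008 0 0 0 0; 0 -0.008 0 0 0 0; 0 -0.008 0 0 0 0",
)

```text
time_s: 5.42
tool_pos: [0.5691, -0.2944, 0.1777]
tcp_rot: [[-1.0, -0.001, -0.0], [-0.001, 1.0, 0.001], [0.0, 0.001, -1.0]]
ft_force: [0.4, -0.1, -2.6]
grip_width: 0.0438
gripper_force: 30.0
```

```bash
python3 - <<'E'
from h import *
a=vision.read_camera('side')[:,:,::-1]
snap('w3'); w=cv2.imread('pics/w3.png')[100:330,120:520]
c=np.zeros((560,800,3),np.uint8)
c[:,:480]=cv2.resize(a[180:380,290:461],(480,560)); c[:230,480:]=0
c[:,480:]=cv2.resize(w[:,40:360],(320,230)).repeat(1,0)[:,:][:230] if 0 else 0
c[:230,480:]=w[:,40:360]
cv2.imwrite('pics/s1.png',c)
E
```

```text
(no output)
```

View pics/s1.png

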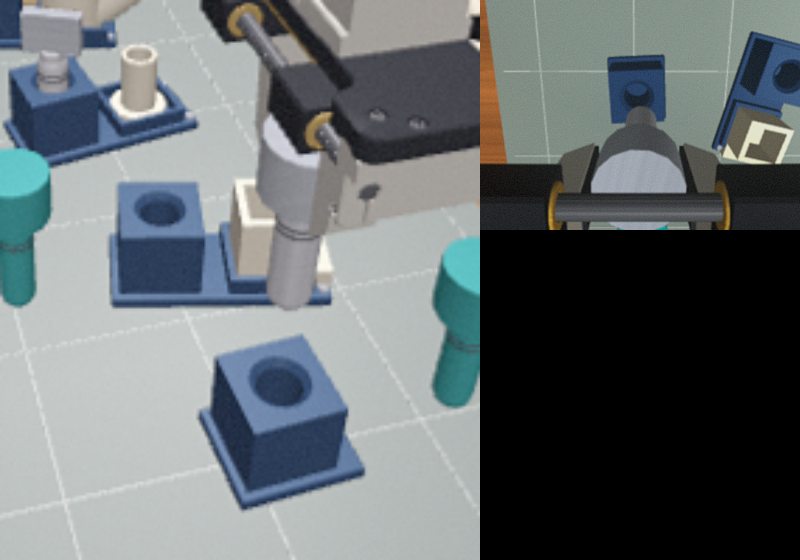

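The round gauge is held upright. The spare bore is at w3 px (317,195) and the emptied square-stand bore at (467,173). I'll recompute both.

```bash
python3 - <<'E'
from h import *
import pickle
W=pickle.load(open('pics/w3.pkl','rb'));B=vision.camera_params('side')
print(at_z(W,(317,195),.055),at_z(W,(467,173),.055),at_z(B,(389.7,316),.055),at_z(B,(346.6,254.3),.055),monitor.sense()['tool_pos'])
E
```

```text
[ 0.56805371 -0.29657665] [ 0.54707794 -0.16045999] [ 0.56868827 -0.29662197] [ 0.54866872 -0.1576475 ] [ 0.56922944 -0.29467556  0.17789161]
```

To row units: 0.065 m is 0.0867, 0.055 m is 0.0733.

drive_tool(
  steps="0 -0.0013 0.02 0 0 0; 0 -0.0013 0.04 0 0 0; 0 -0.0013 0.06 0 0 0; 0 -0.0013 0.0733 0 0 0; 0 -0.0013 0.0867 0 0 0",
)

```text
time_s: 5.93
tool_pos: [0.5694, -0.2968, 0.1124]
tcp_rot: [[-1.0, -0.001, 0.001], [-0.001, 1.0, -0.001], [-0.001, -0.001, -1.0]]
ft_force: [0.4, -1.2, -2.0]
grip_width: 0.0434
gripper_force: 30.0
```

To row units: 0.0345 m is 0.046, 0.031 m is 0.0413.

drive_tool(
  steps="0 0 0.0107 0 0 0; 0 0 0.0213 0 0 0; 0 0 0.032 0 0 0; 0 0 0.0413 0 0 0; 0 0 0.046 0 0 0",
)

```text
time_s: 6.35
tool_pos: [0.5692, -0.297, 0.0776]
tcp_rot: [[-1.0, -0.0, 0.0], [-0.0, 1.0, -0.0], [-0.0, -0.0, -1.0]]
ft_force: [-0.9, -1.3, 16.3]
grip_width: 0.0431
gripper_force: 30.0
```

drive_tool(
  steps="0 0 0 0 0 0; 0 0 0 0 0 0",
)

```text
time_s: 6.52
tool_pos: [0.5691, -0.2969, 0.0781]
tcp_rot: [[-1.0, -0.0, 0.0], [-0.0, 1.0, -0.0], [-0.0, -0.0, -1.0]]
ft_force: [0.0, -2.4, -4.8]
grip_width: 0.0435
gripper_force: 30.0
```

drive_tool(
  steps="0 0 0 0 0 0; 0 0 0 0 0 0; 0 0 0 0 0 0; 0 0 0 0 0 0; 0 0 0 0 0 0",
  claw=0.0918,
)

```text
time_s: 6.93
tool_pos: [0.5692, -0.2966, 0.0785]
tcp_rot: [[-1.0, -0.0, 0.0], [-0.0, 1.0, 0.0], [-0.0, 0.0, -1.0]]
ft_force: [-0.6, -0.2, -0.3]
grip_width: 0.0724
gripper_force: 0.0
```

To row units: -0.1 m is -0.1333, -0.085 m is -0.1133.

drive_tool(
  steps="0 0 -0.0133 0 0 0; 0 0 -0.04 0 0 0; 0 0 -0.08 0 0 0; 0 0 -0.1133 0 0 0; 0 0 -0.1333 0 0 0",
)

```text
time_s: 7.35
tool_pos: [0.57, -0.2973, 0.1824]
tcp_rot: [[-1.0, -0.0, 0.004], [-0.0, 1.0, -0.003], [-0.004, -0.003, -1.0]]
ft_force: [0.8, -0.9, -0.1]
grip_width: 0.0918
gripper_force: 0.0
```

To row units: 0.17 m is 0.2267, 0.135 m is 0.18.

drive_tool(
  steps="0.0067 0.04 0 0 0 0; 0.0133 0.0867 0 0 0 0; 0.02 0.1333 0 0 0 0; 0.0267 0.18 0 0 0 0; 0.0333 0.2267 0 0 0 0",
)

```text
time_s: 7.77
tool_pos: [0.5437, -0.1253, 0.1792]
tcp_rot: [[-1.0, 0.0, 0.001], [0.0, 1.0, -0.0], [-0.001, -0.0, -1.0]]
ft_force: [0.9, 0.5, 0.9]
grip_width: 0.0918
gripper_force: 0.0
```

To row units: 0.17 m is 0.2267, 0.14 m is 0.1867.

drive_tool(
  steps="0.0067 0.0467 0 0 0 0; 0.0133 0.0933 0 0 0 0; 0.02 0.14 0 0 0 0; 0.0267 0.1867 0 0 0 0; 0.0333 0.2267 0 0 0 0",
)

```text
time_s: 8.18
tool_pos: [0.5186, 0.0454, 0.1793]
tcp_rot: [[-1.0, -0.001, 0.001], [-0.001, 1.0, 0.0], [-0.001, 0.0, -1.0]]
ft_force: [0.2, 0.4, 0.2]
grip_width: 0.0916
gripper_force: 0.0
```

To row units: 0.109 m is 0.1453, 0.105 m is 0.14, -26.5 degrees is -0.1472.

drive_tool(
  steps="0.0067 0.04 0 0 0 -0.0333; 0.0133 0.08 0 0 0 -0.0667; 0.02 0.1133 0 0 0 -0.1; 0.0267 0.14 0 0 0 -0.1333; 0.0267 0.1453 0 0 0 -0.1472",
)

```text
time_s: 8.6
tool_pos: [0.498, 0.1553, 0.1792]
tcp_rot: [[-0.891, -0.454, 0.001], [-0.454, 0.891, 0.001], [-0.001, 0.001, -1.0]]
ft_force: [-0.3, -0.1, 0.2]
grip_width: 0.0918
gripper_force: 0.0
```

drive_tool(
  steps="0 0 0 0 0 0; 0 0 0 0 0 0",
)

```text
time_s: 8.77
tool_pos: [0.4991, 0.1524, 0.1789]
tcp_rot: [[-0.895, -0.446, 0.001], [-0.446, 0.895, 0.0], [-0.001, -0.0, -1.0]]
ft_force: [0.1, 0.3, -0.1]
grip_width: 0.092
gripper_force: 0.0
```

```bash
python3 - <<'E'
from h import *
s=monitor.sense();print(s['tool_pos'],s['tcp_rot']); snap('w4')
w=cv2.imread('pics/w4.png')[60:400,120:520]; a=vision.read_camera('side')[:,:,::-1][180:380,290:470]
c=np.zeros((600,800,3),np.uint8); c[:340,:400]=w; c[:400,400:760]=cv2.resize(a,None,fx=2,fy=2); cv2.imwrite('pics/s2.png',c)
E
```

```text
[0.49914113 0.15241837 0.1788725 ] [[-8.95230383e-01 -4.45602652e-01  9.15913980e-04]
 [-4.45602788e-01  8.95230781e-01  6.02021630e-05]
 [-8.46780631e-04 -3.54239018e-04 -9.99999579e-01]]
```

View pics/s2.png

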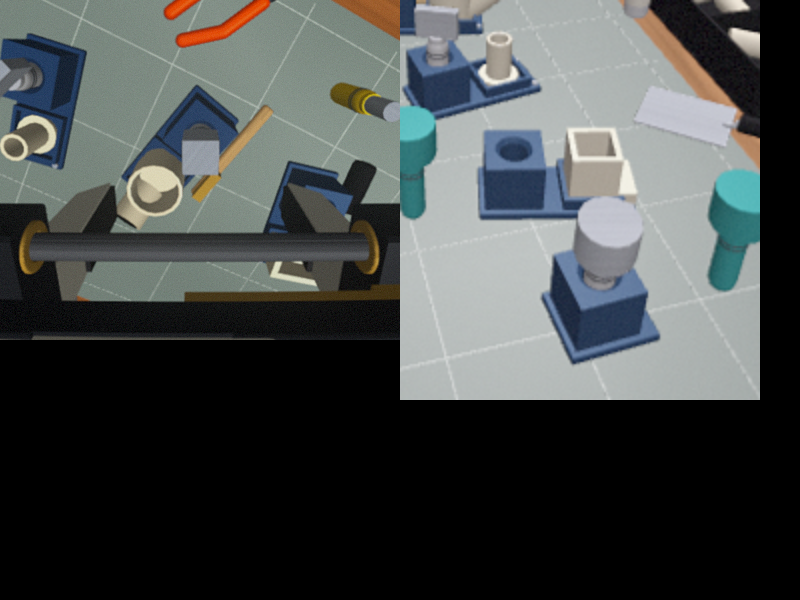

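The round gauge stands home in the spare stand. The square head is at w4 px (320,216), centred and aligned with the jaws. Descend and grip.

To row units: 0.101 m is 0.1347, 0.095 m is 0.1267.

drive_tool(
  steps="0 0 0.0333 0 0 0; 0 0 0.0667 0 0 0; 0 0 0.1 0 0 0; 0 0 0.1267 0 0 0; 0 0 0.1347 0 0 0",
  claw=0.07,
)

```text
time_s: 9.28
tool_pos: [0.4975, 0.151, 0.0745]
tcp_rot: [[-0.896, -0.444, -0.005], [-0.444, 0.896, -0.001], [0.005, 0.002, -1.0]]
ft_force: [-0.6, -0.6, -0.1]
grip_width: 0.0703
gripper_force: 0.0
```

drive_tool(
  steps="0 0 0 0 0 0; 0 0 0 0 0 0; 0 0 0 0 0 0; 0 0 0 0 0 0; 0 0 0 0 0 0",
  claw=0.01,
)

```text
time_s: 9.7
tool_pos: [0.4997, 0.1523, 0.0783]
tcp_rot: [[-0.895, -0.446, 0.002], [-0.446, 0.895, 0.0], [-0.002, -0.001, -1.0]]
ft_force: [0.6, 0.8, -0.7]
grip_width: 0.0411
gripper_force: 0.0
```

drive_tool(
  steps="0 0 0 0 0 0; 0 0 0 0 0 0; 0 0 0 0 0 0; 0 0 0 0 0 0; 0 0 0 0 0 0",
)

```text
time_s: 10.12
tool_pos: [0.4993, 0.1522, 0.0776]
tcp_rot: [[-0.895, -0.446, 0.001], [-0.446, 0.895, 0.0], [-0.001, -0.0, -1.0]]
ft_force: [-1.3, -0.2, 4.1]
grip_width: 0.0275
gripper_force: 30.0
```

To row units: -0.1 m is -0.1333, -0.08 m is -0.1067.

drive_tool(
  steps="0 0 -0.0133 0 0 0; 0 0 -0.04 0 0 0; 0 0 -0.0733 0 0 0; 0 0 -0.1067 0 0 0; 0 0 -0.1333 0 0 0",
)

```text
time_s: 10.53
tool_pos: [0.4988, 0.1523, 0.1789]
tcp_rot: [[-0.895, -0.446, -0.0], [-0.446, 0.895, 0.0], [0.0, 0.0, -1.0]]
ft_force: [0.2, -0.3, -2.7]
grip_width: 0.028
gripper_force: 30.0
```

To row units: -0.025 m is -0.0333, -0.02 m is -0.0267, 26.5 degrees is 0.1472.

drive_tool(
  steps="0 0 -0.0133 0 0 0.0333; 0 0 -0.0267 0 0 0.0667; 0 0 -0.0333 0 0 0.1; 0 0 -0.0333 0 0 0.1333; 0 0 -0.0333 0 0 0.1472",
)

```text
time_s: 10.95
tool_pos: [0.4987, 0.1523, 0.2026]
tcp_rot: [[-1.0, 0.005, -0.0], [0.005, 1.0, 0.0], [0.0, 0.0, -1.0]]
ft_force: [-0.4, -0.6, -3.0]
grip_width: 0.0277
gripper_force: 30.0
```

To row units: -0.155 m is -0.2067, -0.12 m is -0.16.

drive_tool(
  steps="-0.004 -0.0267 0 0 0 0; -0.0107 -0.0667 0 0 0 0; -0.0173 -0.1133 0 0 0 0; -0.0253 -0.16 0 0 0 0; -0.0333 -0.2067 0 0 0 0",
)

```text
time_s: 11.37
tool_pos: [0.5235, -0.0039, 0.2022]
tcp_rot: [[-1.0, -0.001, -0.001], [-0.001, 1.0, 0.001], [0.001, 0.001, -1.0]]
ft_force: [0.7, 0.6, -3.5]
grip_width: 0.028
gripper_force: 30.0
```

To row units: -0.155 m is -0.2067, -0.135 m is -0.18.

drive_tool(
  steps="-0.0067 -0.0467 0 0 0 0; -0.0133 -0.0933 0 0 0 0; -0.0213 -0.14 0 0 0 0; -0.028 -0.18 0 0 0 0; -0.032 -0.2067 0 0 0 0",
)

```text
time_s: 11.78
tool_pos: [0.5477, -0.1606, 0.2019]
tcp_rot: [[-1.0, 0.002, -0.001], [0.002, 1.0, -0.0], [0.001, -0.0, -1.0]]
ft_force: [-0.2, -0.1, -3.1]
grip_width: 0.0276
gripper_force: 30.0
```

drive_tool(
  steps="0 0 0 0 0 0; 0 0 0 0 0 0; 0 0 0 0 0 0",
)

```text
time_s: 12.03
tool_pos: [0.5475, -0.1569, 0.2019]
tcp_rot: [[-1.0, -0.0, -0.001], [-0.0, 1.0, 0.001], [0.001, 0.001, -1.0]]
ft_force: [0.3, 0.2, -3.0]
grip_width: 0.0282
gripper_force: 30.0
```

To row units: 0.08 m is 0.1067, -0.002 m is -0.0027.

drive_tool(
  steps="0 -0.0027 0.0267 0 0 0; 0 -0.0027 0.0533 0 0 0; 0 -0.0027 0.08 0 0 0; 0 -0.0027 0.0933 0 0 0; 0 -0.0027 0.1067 0 0 0",
)

```text
time_s: 12.45
tool_pos: [0.5478, -0.1584, 0.1215]
tcp_rot: [[-1.0, -0.002, -0.001], [-0.002, 1.0, 0.001], [0.001, 0.001, -1.0]]
ft_force: [0.5, -0.4, -2.8]
grip_width: 0.0278
gripper_force: 30.0
```

To row units: 0.0435 m is 0.058, 0.038 m is 0.0507.

drive_tool(
  steps="0 0 0.0133 0 0 0; 0 0 0.0267 0 0 0; 0 0 0.04 0 0 0; 0 0 0.0507 0 0 0; 0 0 0.058 0 0 0",
)

```text
time_s: 12.87
tool_pos: [0.5485, -0.1591, 0.0782]
tcp_rot: [[-1.0, 0.0, 0.001], [0.0, 1.0, 0.001], [-0.001, 0.001, -1.0]]
ft_force: [1.9, 4.9, 0.8]
grip_width: 0.0278
gripper_force: 30.0
```

drive_tool(
  steps="0 0 0 0 0 0; 0 0 0 0 0 0; 0 0 0 0 0 0",
)

```text
time_s: 13.12
tool_pos: [0.5485, -0.159, 0.078]
tcp_rot: [[-1.0, 0.0, 0.0], [0.0, 1.0, 0.001], [-0.0, 0.001, -1.0]]
ft_force: [3.5, 3.3, -7.5]
grip_width: 0.0276
gripper_force: 30.0
```

drive_tool(
  steps="0 0 0 0 0 0; 0 0 0 0 0 0; 0 0 0 0 0 0; 0 0 0 0 0 0; 0 0 0 0 0 0",
  claw=0.0918,
)

```text
time_s: 13.53
tool_pos: [0.5482, -0.1601, 0.079]
tcp_rot: [[-1.0, 0.0, 0.001], [0.0, 1.0, -0.0], [-0.001, -0.0, -1.0]]
ft_force: [-0.5, -0.1, -0.3]
grip_width: 0.0568
gripper_force: 0.0
```

To row units: -0.1 m is -0.1333, -0.085 m is -0.1133.

drive_tool(
  steps="0 0 -0.0133 0 0 0; 0 0 -0.04 0 0 0; 0 0 -0.08 0 0 0; 0 0 -0.1133 0 0 0; 0 0 -0.1333 0 0 0",
)

```text
time_s: 13.95
tool_pos: [0.5491, -0.1603, 0.1827]
tcp_rot: [[-1.0, -0.0, 0.004], [-0.0, 1.0, -0.002], [-0.004, -0.002, -1.0]]
ft_force: [-0.2, 0.3, -0.1]
grip_width: 0.089
gripper_force: 0.0
```

To row units: -0.138 m is -0.184, -0.004 m is -0.0053.

drive_tool(
  steps="-0.0053 -0.04 0 0 0 0; -0.0133 -0.0867 0 0 0 0; -0.02 -0.1333 0 0 0 0; -0.0267 -0.1733 0 0 0 0; -0.028 -0.184 0 0 0 0",
)

```text
time_s: 14.37
tool_pos: [0.5691, -0.3025, 0.1794]
tcp_rot: [[-1.0, 0.003, 0.001], [0.003, 1.0, -0.003], [-0.001, -0.003, -1.0]]
ft_force: [0.0, 0.8, 0.2]
grip_width: 0.0916
gripper_force: 0.0
```

To row units: 0.085 m is 0.1133, 0.07 m is 0.0933.

drive_tool(
  steps="0 0 0 0 0 0; 0 0 0.0267 0 0 0; 0 0 0.06 0 0 0; 0 0 0.0933 0 0 0; 0 0 0.1133 0 0 0",
)

```text
time_s: 14.78
tool_pos: [0.5681, -0.2953, 0.0917]
tcp_rot: [[-1.0, -0.001, -0.003], [-0.001, 1.0, 0.002], [0.003, 0.002, -1.0]]
ft_force: [-0.3, -0.1, -0.1]
grip_width: 0.0919
gripper_force: 0.0
```

To row units: 0.0155 m is 0.0207, 0.01 m is 0.0133.

drive_tool(
  steps="0 0 0.0133 0 0 0; 0 0 0.0207 0 0 0; 0 0 0.0207 0 0 0; 0 0 0.0207 0 0 0; 0 0 0.0207 0 0 0",
  claw=0.03,
)

```text
time_s: 15.2
tool_pos: [0.5698, -0.2979, 0.0797]
tcp_rot: [[-1.0, -0.0, 0.002], [-0.0, 1.0, -0.001], [-0.002, -0.001, -1.0]]
ft_force: [0.1, 0.5, -0.2]
grip_width: 0.0629
gripper_force: 0.0
```

drive_tool(
  steps="0 0 0 0 0 0; 0 0 0 0 0 0; 0 0 0 0 0 0; 0 0 0 0 0 0; 0 0 0 0 0 0",
)

```text
time_s: 15.62
tool_pos: [0.5694, -0.2981, 0.0788]
tcp_rot: [[-1.0, -0.0, 0.001], [-0.0, 1.0, -0.001], [-0.001, -0.001, -1.0]]
ft_force: [0.6, -0.5, 3.6]
grip_width: 0.0435
gripper_force: 30.0
```

To row units: -0.12 m is -0.16, -0.09 m is -0.12.

drive_tool(
  steps="0 0 -0.0133 0 0 0; 0 0 -0.04 0 0 0; 0 0 -0.08 0 0 0; 0 0 -0.12 0 0 0; 0 0 -0.16 0 0 0",
)

```text
time_s: 16.03
tool_pos: [0.5684, -0.2973, 0.1991]
tcp_rot: [[-1.0, -0.0, -0.002], [-0.0, 1.0, 0.001], [0.002, 0.001, -1.0]]
ft_force: [0.6, -0.3, -3.4]
grip_width: 0.0435
gripper_force: 30.0
```

To row units: 0.15 m is 0.2, 0.001 m is 0.0013.

drive_tool(
  steps="0.0013 0.0133 -0.0067 0 0 0; 0.0067 0.0467 -0.0067 0 0 0; 0.0147 0.0933 -0.0067 0 0 0; 0.0227 0.1467 -0.0067 0 0 0; 0.0307 0.2 -0.0067 0 0 0",
)

```text
time_s: 16.45
tool_pos: [0.5444, -0.1457, 0.2017]
tcp_rot: [[-1.0, 0.001, -0.003], [0.001, 1.0, 0.002], [0.003, 0.002, -1.0]]
ft_force: [1.2, 0.1, -3.1]
grip_width: 0.0438
gripper_force: 30.0
```

To row units: 0.175 m is 0.2333, 0.145 m is 0.1933.

drive_tool(
  steps="0.008 0.0507 0 0 0 0; 0.0147 0.1 0 0 0 0; 0.0227 0.1493 0 0 0 0; 0.0293 0.1933 0 0 0 0; 0.036 0.2333 0 0 0 0",
)

```text
time_s: 16.87
tool_pos: [0.5172, 0.0299, 0.2021]
tcp_rot: [[-1.0, -0.001, -0.003], [-0.001, 1.0, 0.001], [0.003, 0.001, -1.0]]
ft_force: [1.4, 0.7, -3.4]
grip_width: 0.0433
gripper_force: 30.0
```

To row units: 0.122 m is 0.1627, 0.105 m is 0.14.

drive_tool(
  steps="0.0067 0.04 0 0 0 0; 0.0133 0.08 0 0 0 0; 0.0187 0.1133 0 0 0 0; 0.024 0.14 0 0 0 0; 0.0267 0.1627 0 0 0 0",
)

```text
time_s: 17.28
tool_pos: [0.497, 0.1513, 0.2021]
tcp_rot: [[-1.0, -0.002, -0.003], [-0.002, 1.0, 0.0], [0.003, 0.0, -1.0]]
ft_force: [1.5, 0.0, -3.4]
grip_width: 0.0434
gripper_force: 30.0
```

drive_tool(
  steps="0 0.004 0 0 0 0; 0 0.004 0 0 0 0; 0 0.004 0 0 0 0; 0 0.004 0 0 0 0",
)

```text
time_s: 17.62
tool_pos: [0.4989, 0.1514, 0.2029]
tcp_rot: [[-1.0, 0.001, -0.001], [0.001, 1.0, -0.0], [0.001, -0.0, -1.0]]
ft_force: [-0.3, -0.4, -2.4]
grip_width: 0.0436
gripper_force: 30.0
```

To row units: 0.08 m is 0.1067, 0.07 m is 0.0933.

drive_tool(
  steps="0 0 0.0267 0 0 0; 0 0 0.0533 0 0 0; 0 0 0.08 0 0 0; 0 0 0.0933 0 0 0; 0 0 0.1067 0 0 0",
)

```text
time_s: 18.03
tool_pos: [0.499, 0.1514, 0.1223]
tcp_rot: [[-1.0, 0.001, -0.001], [0.001, 1.0, -0.0], [0.001, -0.0, -1.0]]
ft_force: [0.7, -0.5, -1.9]
grip_width: 0.0438
gripper_force: 30.0
```

To row units: 0.0435 m is 0.058, 0.038 m is 0.0507.

drive_tool(
  steps="0 0 0.0133 0 0 0; 0 0 0.0267 0 0 0; 0 0 0.04 0 0 0; 0 0 0.0507 0 0 0; 0 0 0.058 0 0 0",
)

```text
time_s: 18.45
tool_pos: [0.4988, 0.1522, 0.0788]
tcp_rot: [[-1.0, -0.0, -0.001], [-0.0, 1.0, -0.0], [0.001, -0.0, -1.0]]
ft_force: [-1.8, -0.0, 17.4]
grip_width: 0.0434
gripper_force: 30.0
```

drive_tool(
  steps="0 0 0 0 0 0; 0 0 0 0 0 0; 0 0 0 0 0 0",
)

```text
time_s: 18.7
tool_pos: [0.4992, 0.1523, 0.0799]
tcp_rot: [[-1.0, -0.0, 0.0], [-0.0, 1.0, 0.0], [-0.0, 0.0, -1.0]]
ft_force: [0.9, -0.2, -2.9]
grip_width: 0.0432
gripper_force: 30.0
```

drive_tool(
  steps="0 0 0 0 0 0; 0 0 0 0 0 0; 0 0 0 0 0 0; 0 0 0 0 0 0; 0 0 0 0 0 0",
  claw=0.0918,
)

```text
time_s: 19.12
tool_pos: [0.4992, 0.1523, 0.08]
tcp_rot: [[-1.0, -0.0, 0.001], [-0.0, 1.0, 0.0], [-0.001, 0.0, -1.0]]
ft_force: [-0.8, -0.2, 0.7]
grip_width: 0.0722
gripper_force: 0.0
```

To row units: -0.1 m is -0.1333, -0.085 m is -0.1133.

drive_tool(
  steps="0 0 -0.0133 0 0 0; 0 0 -0.04 0 0 0; 0 0 -0.08 0 0 0; 0 0 -0.1133 0 0 0; 0 0 -0.1333 0 0 0",
)

```text
time_s: 19.53
tool_pos: [0.5001, 0.1524, 0.1834]
tcp_rot: [[-1.0, -0.0, 0.004], [-0.0, 1.0, 0.001], [-0.004, 0.001, -1.0]]
ft_force: [0.7, 0.0, -0.3]
grip_width: 0.0916
gripper_force: 0.0
```

To row units: 0.143 m is 0.1907, -0.004 m is -0.0053.

drive_tool(
  steps="-0.0053 0.04 0 0 0 0; -0.0107 0.08 0 0 0 0; -0.016 0.1267 0 0 0 0; -0.0213 0.1667 0 0 0 0; -0.0227 0.1907 0 0 0 0",
  claw=0.06,
)

```text
time_s: 19.95
tool_pos: [0.5162, 0.2981, 0.1807]
tcp_rot: [[-1.0, -0.001, 0.001], [-0.001, 1.0, 0.001], [-0.001, 0.001, -1.0]]
ft_force: [0.3, 0.2, 0.4]
grip_width: 0.0639
gripper_force: 0.0
```

drive_tool(
  steps="0 0 0 0 0 0; 0 0 0 0 0 0; 0 0 0 0 0 0",
)

```text
time_s: 20.2
tool_pos: [0.5159, 0.2945, 0.18]
tcp_rot: [[-1.0, -0.0, -0.0], [-0.0, 1.0, -0.0], [0.0, -0.0, -1.0]]
ft_force: [0.5, -0.1, 0.1]
grip_width: 0.0599
gripper_force: 0.0
```

```bash
python3 - <<'E'
from h import *
s=monitor.sense();print(s['tool_pos']); snap('w5')
w=cv2.imread('pics/w5.png')[80:320,120:520]; a=vision.read_camera('side')[:,:,::-1][120:300,240:440]
c=np.zeros((600,800,3),np.uint8); c[:240,:400]=w; c[240:,:400]=cv2.resize(a,None,fx=2,fy=2);  cv2.imwrite('pics/s3.png',c[:,:400])
E
```

```text
[0.51587435 0.2945255  0.18001477]
```

View pics/s3.png

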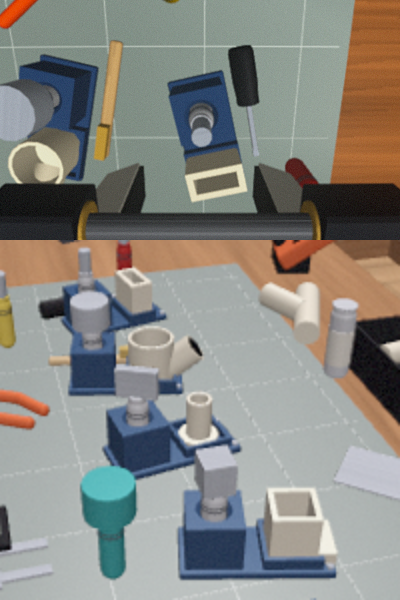

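The square gauge is home by the square socket and the round one by the Y-branch. The slim head is centred under the jaws at w5 px (321,214).

To row units: 0.102 m is 0.136, 0.05 m is 0.0667.

drive_tool(
  steps="0 0.0013 0.0333 0 0 0; 0 0.0013 0.0667 0 0 0; 0 0.0013 0.1 0 0 0; 0 0.0013 0.1267 0 0 0; 0 0.0013 0.136 0 0 0",
)

```text
time_s: 20.72
tool_pos: [0.5146, 0.2944, 0.075]
tcp_rot: [[-1.0, 0.001, -0.005], [0.001, 1.0, -0.002], [0.005, -0.002, -1.0]]
ft_force: [-1.2, -1.0, -0.6]
grip_width: 0.0599
gripper_force: 0.0
```

drive_tool(
  steps="0 0 0 0 0 0; 0 0 0 0 0 0; 0 0 0 0 0 0; 0 0 0 0 0 0; 0 0 0 0 0 0",
  claw=0.002,
)

```text
time_s: 21.13
tool_pos: [0.5167, 0.2965, 0.0791]
tcp_rot: [[-1.0, -0.0, 0.002], [-0.0, 1.0, 0.001], [-0.002, 0.001, -1.0]]
ft_force: [-0.4, -0.6, -0.2]
grip_width: 0.0313
gripper_force: 0.0
```

drive_tool(
  steps="0 0 0 0 0 0; 0 0 0 0 0 0; 0 0 0 0 0 0; 0 0 0 0 0 0; 0 0 0 0 0 0",
)

```text
time_s: 21.55
tool_pos: [0.5162, 0.2964, 0.078]
tcp_rot: [[-1.0, -0.0, 0.001], [-0.0, 1.0, 0.0], [-0.001, 0.0, -1.0]]
ft_force: [-0.6, 0.6, 2.5]
grip_width: 0.0154
gripper_force: 30.0
```

To row units: -0.12 m is -0.16, -0.01 m is -0.0133.

drive_tool(
  steps="0 0 -0.0133 0 0 0; 0 0 -0.04 0 0 0; 0 0 -0.08 0 0 0; 0 0 -0.12 0 0 0; 0 0 -0.16 0 0 0",
)

```text
time_s: 21.97
tool_pos: [0.5156, 0.2961, 0.1993]
tcp_rot: [[-1.0, -0.0, -0.001], [-0.0, 1.0, -0.0], [0.001, -0.0, -1.0]]
ft_force: [0.5, -0.2, -0.0]
grip_width: 0.0154
gripper_force: 30.0
```

To row units: -0.135 m is -0.18, -0.001 m is -0.0013.

drive_tool(
  steps="-0.0013 -0.0133 -0.0067 0 0 0; -0.004 -0.04 -0.0067 0 0 0; -0.008 -0.0867 -0.0067 0 0 0; -0.012 -0.1333 -0.0067 0 0 0; -0.016 -0.18 -0.0067 0 0 0",
)

```text
time_s: 22.38
tool_pos: [0.5274, 0.1598, 0.2025]
tcp_rot: [[-1.0, -0.001, -0.001], [-0.001, 1.0, -0.0], [0.001, -0.0, -1.0]]
ft_force: [0.9, -0.6, -1.1]
grip_width: 0.0154
gripper_force: 30.0
```

To row units: -0.175 m is -0.2333, -0.14 m is -0.1867.

drive_tool(
  steps="-0.004 -0.0467 0 0 0 0; -0.008 -0.0933 0 0 0 0; -0.012 -0.14 0 0 0 0; -0.016 -0.1867 0 0 0 0; -0.0213 -0.2333 0 0 0 0",
)

```text
time_s: 22.8
tool_pos: [0.5432, -0.0156, 0.2025]
tcp_rot: [[-1.0, -0.0, -0.001], [-0.0, 1.0, 0.0], [0.001, 0.0, -1.0]]
ft_force: [0.9, 0.3, -1.0]
grip_width: 0.0153
gripper_force: 30.0
```

To row units: -0.175 m is -0.2333, -0.14 m is -0.1867.

drive_tool(
  steps="-0.004 -0.0467 0 0 0 0; -0.008 -0.0933 0 0 0 0; -0.012 -0.14 0 0 0 0; -0.016 -0.1867 0 0 0 0; -0.0213 -0.2333 0 0 0 0",
)

```text
time_s: 23.22
tool_pos: [0.5592, -0.1906, 0.2024]
tcp_rot: [[-1.0, 0.0, -0.001], [0.0, 1.0, 0.001], [0.001, 0.001, -1.0]]
ft_force: [1.5, -0.3, -1.3]
grip_width: 0.0154
gripper_force: 30.0
```

To row units: -0.108 m is -0.144, -0.1 m is -0.1333.

drive_tool(
  steps="-0.004 -0.04 0 0 0 0; -0.008 -0.08 0 0 0 0; -0.0107 -0.1133 0 0 0 0; -0.012 -0.1333 0 0 0 0; -0.012 -0.144 0 0 0 0",
)

```text
time_s: 23.63
tool_pos: [0.5682, -0.2992, 0.2018]
tcp_rot: [[-1.0, 0.002, -0.001], [0.002, 1.0, 0.0], [0.001, 0.0, -1.0]]
ft_force: [-1.4, 1.2, -1.4]
grip_width: 0.0152
gripper_force: 30.0
```

drive_tool(
  steps="0 0 0 0 0 0; 0 0 0 0 0 0; 0 0 0 0 0 0; 0 0 0 0 0 0",
)

```text
time_s: 23.97
tool_pos: [0.5692, -0.2954, 0.2029]
tcp_rot: [[-1.0, -0.002, -0.0], [-0.002, 1.0, 0.0], [0.0, 0.0, -1.0]]
ft_force: [-1.2, -0.0, -0.4]
grip_width: 0.0157
gripper_force: 30.0
```

drive_tool(
  steps="0 -0.0013 0.0267 0 0 0; 0 -0.0013 0.0533 0 0 0; 0 -0.0013 0.08 0 0 0; 0 -0.0013 0.0933 0 0 0; 0 -0.0013 0.1067 0 0 0",
)

```text
time_s: 24.38
tool_pos: [0.5691, -0.2968, 0.122]
tcp_rot: [[-1.0, -0.001, -0.001], [-0.001, 1.0, 0.001], [0.001, 0.001, -1.0]]
ft_force: [-0.3, 0.4, -1.1]
grip_width: 0.0154
gripper_force: 30.0
```

To row units: 0.0445 m is 0.0593, 0.038 m is 0.0507.

drive_tool(
  steps="0 0 0.0133 0 0 0; 0 0 0.0267 0 0 0; 0 0 0.04 0 0 0; 0 0 0.0507 0 0 0; 0 0 0.0593 0 0 0",
)

```text
time_s: 24.8
tool_pos: [0.5692, -0.2977, 0.0776]
tcp_rot: [[-1.0, -0.0, 0.0], [-0.0, 1.0, 0.0], [-0.0, 0.0, -1.0]]
ft_force: [-2.0, 3.4, 40.6]
grip_width: 0.0152
gripper_force: 30.0
```

drive_tool(
  steps="0 0 0 0 0 0; 0 0 0 0 0 0; 0 0 0 0 0 0",
)

```text
time_s: 25.05
tool_pos: [0.5692, -0.2977, 0.0782]
tcp_rot: [[-1.0, -0.0, 0.0], [-0.0, 1.0, 0.0], [-0.0, 0.0, -1.0]]
ft_force: [1.7, 1.0, -0.8]
grip_width: 0.0154
gripper_force: 30.0
```

drive_tool(
  steps="0 0 0 0 0 0; 0 0 0 0 0 0; 0 0 0 0 0 0; 0 0 0 0 0 0; 0 0 0 0 0 0",
  claw=0.06,
)

```text
time_s: 25.47
tool_pos: [0.5691, -0.2979, 0.0783]
tcp_rot: [[-1.0, -0.0, 0.0], [-0.0, 1.0, -0.0], [-0.0, -0.0, -1.0]]
ft_force: [-0.3, -0.3, -0.7]
grip_width: 0.044
gripper_force: 0.0
```

To row units: -0.1 m is -0.1333, -0.085 m is -0.1133.

drive_tool(
  steps="0 0 -0.0133 0 0 0; 0 0 -0.04 0 0 0; 0 0 -0.08 0 0 0; 0 0 -0.1133 0 0 0; 0 0 -0.1333 0 0 0",
)

```text
time_s: 25.88
tool_pos: [0.57, -0.2984, 0.1824]
tcp_rot: [[-1.0, -0.0, 0.004], [-0.0, 1.0, -0.003], [-0.004, -0.003, -1.0]]
ft_force: [0.4, 0.5, 0.2]
grip_width: 0.06
gripper_force: 0.0
```

To row units: 0.17 m is 0.2267, 0.06 m is 0.08.

drive_tool(
  steps="0.0067 0.04 0 0 0 0; 0.0147 0.08 0 0 0 0; 0.024 0.1333 0 0 0 0; 0.0333 0.18 0 0 0 0; 0.04 0.2267 0 0 0 0",
)

```text
time_s: 26.3
tool_pos: [0.5384, -0.1263, 0.1791]
tcp_rot: [[-1.0, 0.0, 0.001], [0.0, 1.0, -0.0], [-0.001, -0.0, -1.0]]
ft_force: [0.9, 0.0, -0.2]
grip_width: 0.0599
gripper_force: 0.0
```

To row units: 0.118 m is 0.1573, 0.105 m is 0.14, 23.6 degrees is 0.1311.

drive_tool(
  steps="0.0067 0.04 0 0 0 0.0333; 0.0133 0.08 0 0 0 0.0667; 0.02 0.1133 0 0 0 0.1; 0.0267 0.14 0 0 0 0.1311; 0.0307 0.1573 0 0 0 0.1311",
)

```text
time_s: 26.72
tool_pos: [0.5156, -0.0078, 0.1792]
tcp_rot: [[-0.916, 0.402, 0.001], [0.402, 0.916, 0.0], [-0.001, 0.001, -1.0]]
ft_force: [0.0, -0.1, -0.7]
grip_width: 0.0601
gripper_force: 0.0
```

drive_tool(
  steps="0 0 0 0 0 0; 0 0 0 0 0 0; 0 0 0 0 0 0; 0 0 0 0 0 0",
)

```text
time_s: 27.05
tool_pos: [0.5164, -0.0108, 0.1783]
tcp_rot: [[-0.916, 0.4, 0.0], [0.4, 0.916, -0.0], [-0.0, -0.0, -1.0]]
ft_force: [-0.2, -0.2, -0.6]
grip_width: 0.06
gripper_force: 0.0
```

```bash
python3 - <<'E'
from h import *
s=monitor.sense();print(s['tool_pos']); snap('w6')
w=cv2.imread('pics/w6.png')[80:320,120:520]; a=vision.read_camera('side')[:,:,::-1][160:380,240:440]
c=np.zeros((680,400,3),np.uint8); c[:240]=w; c[240:]=cv2.resize(a,None,fx=2,fy=2);  cv2.imwrite('pics/s4.png',c[:600])
E
```

```text
[ 0.51642108 -0.0108425   0.17831601]
```

View pics/s4.png

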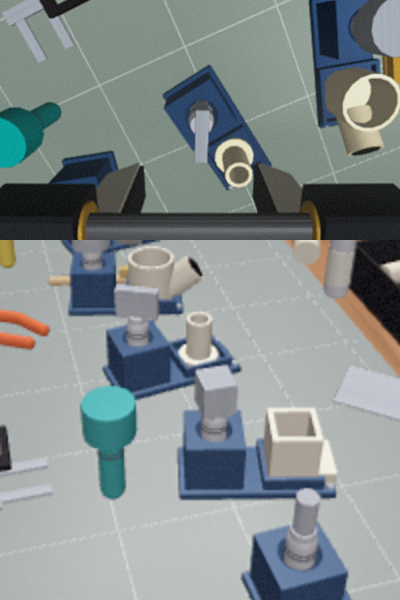

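The slim gauge stands in the spare stand. The blade is at w6 px (321,215) and runs square to the closing line.

To row units: 0.1005 m is 0.134, 0.095 m is 0.1267.

drive_tool(
  steps="0 0.0013 0.0333 0 0 0; 0 0.0013 0.0667 0 0 0; 0 0.0013 0.1 0 0 0; 0 0.0013 0.1267 0 0 0; 0 0.0013 0.134 0 0 0",
)

```text
time_s: 27.57
tool_pos: [0.5146, -0.0092, 0.0747]
tcp_rot: [[-0.916, 0.401, -0.005], [0.401, 0.916, 0.001], [0.005, -0.001, -1.0]]
ft_force: [-1.1, -0.7, -0.3]
grip_width: 0.0594
gripper_force: 0.0
```

drive_tool(
  steps="0 0 0 0 0 0; 0 0 0 0 0 0; 0 0 0 0 0 0; 0 0 0 0 0 0; 0 0 0 0 0 0",
  claw=0,
)

```text
time_s: 27.98
tool_pos: [0.5171, -0.009, 0.0788]
tcp_rot: [[-0.916, 0.4, 0.002], [0.4, 0.916, -0.0], [-0.002, 0.001, -1.0]]
ft_force: [0.0, -0.7, 0.5]
grip_width: 0.0314
gripper_force: 0.0
```

drive_tool(
  steps="0 0 0 0 0 0; 0 0 0 0 0 0; 0 0 0 0 0 0; 0 0 0 0 0 0; 0 0 0 0 0 0",
)

```text
time_s: 28.4
tool_pos: [0.5166, -0.0088, 0.078]
tcp_rot: [[-0.916, 0.4, 0.001], [0.4, 0.916, 0.0], [-0.0, 0.0, -1.0]]
ft_force: [-0.2, -0.6, 1.7]
grip_width: 0.0098
gripper_force: 31.3
```

drive_tool(
  steps="0 0 0 0 0 0; 0 0 0 0 0 0; 0 0 0 0 0 0",
)

```text
time_s: 28.65
tool_pos: [0.5166, -0.0088, 0.0779]
tcp_rot: [[-0.916, 0.4, 0.0], [0.4, 0.916, 0.0], [-0.0, 0.0, -1.0]]
ft_force: [-0.2, 0.8, 3.9]
grip_width: 0.01
gripper_force: 31.3
```

To row units: -0.105 m is -0.14, -0.01 m is -0.0133.

drive_tool(
  steps="0 0 -0.0133 0 0 0; 0 0 -0.04 0 0 0; 0 0 -0.0733 0 0 0; 0 0 -0.1067 0 0 0; 0 0 -0.14 0 0 0",
)

```text
time_s: 29.07
tool_pos: [0.5158, -0.0088, 0.1839]
tcp_rot: [[-0.916, 0.4, -0.001], [0.4, 0.916, 0.0], [0.001, -0.0, -1.0]]
ft_force: [-0.1, 0.0, -2.0]
grip_width: 0.0097
gripper_force: 31.2
```

To row units: -0.02 m is -0.0267, -0.012 m is -0.016, -23.6 degrees is -0.1311.

drive_tool(
  steps="0 0 -0.016 0 0 -0.0333; 0 0 -0.0267 0 0 -0.0667; 0 0 -0.0267 0 0 -0.1; 0 0 -0.0267 0 0 -0.1278; 0 0 -0.0267 0 0 -0.1311",
)

```text
time_s: 29.48
tool_pos: [0.5161, -0.0088, 0.203]
tcp_rot: [[-1.0, -0.003, -0.001], [-0.003, 1.0, 0.0], [0.001, 0.0, -1.0]]
ft_force: [0.5, 0.4, -1.9]
grip_width: 0.0099
gripper_force: 31.2
```

To row units: 0.15 m is 0.2, 0.115 m is 0.1533.

drive_tool(
  steps="0 0.02 0 0 0 0; 0 0.06 0 0 0 0; 0 0.1067 0 0 0 0; 0 0.1533 0 0 0 0; 0 0.2 0 0 0 0",
)

```text
time_s: 29.9
tool_pos: [0.5159, 0.1424, 0.2027]
tcp_rot: [[-1.0, 0.003, -0.001], [0.003, 1.0, -0.0], [0.001, -0.0, -1.0]]
ft_force: [0.6, 0.3, -2.1]
grip_width: 0.0097
gripper_force: 31.2
```

To row units: 0.154 m is 0.2053, 0.135 m is 0.18.

drive_tool(
  steps="0 0.0467 0 0 0 0; 0 0.0933 0 0 0 0; 0 0.14 0 0 0 0; 0 0.18 0 0 0 0; 0 0.2053 0 0 0 0",
)

```text
time_s: 30.32
tool_pos: [0.5155, 0.2981, 0.2024]
tcp_rot: [[-1.0, 0.001, -0.001], [0.001, 1.0, 0.0], [0.001, 0.0, -1.0]]
ft_force: [-0.4, -0.3, -1.5]
grip_width: 0.0102
gripper_force: 31.2
```

drive_tool(
  steps="0 0 0 0 0 0; 0 0 0 0 0 0; 0 0 0 0 0 0; 0 0 0 0 0 0",
)

```text
time_s: 30.65
tool_pos: [0.5165, 0.2939, 0.2027]
tcp_rot: [[-1.0, 0.002, -0.001], [0.002, 1.0, -0.001], [0.001, -0.001, -1.0]]
ft_force: [0.7, 0.4, -1.7]
grip_width: 0.01
gripper_force: 31.2
```

To row units: 0.08 m is 0.1067, 0.0015 m is 0.002.

drive_tool(
  steps="0 0.002 0.0267 0 0 0; 0 0.002 0.0533 0 0 0; 0 0.002 0.08 0 0 0; 0 0.002 0.0933 0 0 0; 0 0.002 0.1067 0 0 0",
)

```text
time_s: 31.07
tool_pos: [0.5165, 0.2956, 0.122]
tcp_rot: [[-1.0, 0.002, -0.001], [0.002, 1.0, -0.0], [0.001, -0.0, -1.0]]
ft_force: [0.2, -0.4, -1.6]
grip_width: 0.0101
gripper_force: 31.2
```

To row units: 0.043 m is 0.0573, 0.04 m is 0.0533.

drive_tool(
  steps="0 0 0.016 0 0 0; 0 0 0.032 0 0 0; 0 0 0.0453 0 0 0; 0 0 0.0533 0 0 0; 0 0 0.0573 0 0 0",
)

```text
time_s: 31.48
tool_pos: [0.5165, 0.2964, 0.0791]
tcp_rot: [[-1.0, 0.0, -0.0], [0.0, 1.0, -0.0], [0.0, -0.0, -1.0]]
ft_force: [-0.2, -0.1, -1.9]
grip_width: 0.0096
gripper_force: 31.2
```

To row units: 0.001 m is 0.0013, 0.0007 m is 0.0009.

drive_tool(
  steps="0 0 0.0009 0 0 0; 0 0 0.0013 0 0 0; 0 0 0.0013 0 0 0",
)

```text
time_s: 31.73
tool_pos: [0.5167, 0.2967, 0.0792]
tcp_rot: [[-1.0, -0.0, 0.001], [-0.0, 1.0, 0.0], [-0.001, 0.0, -1.0]]
ft_force: [0.5, -0.3, -1.6]
grip_width: 0.0098
gripper_force: 31.2
```

To row units: 0.001 m is 0.0013, 0.0005 m is 0.0007.

drive_tool(
  steps="0 0 0.0007 0 0 0; 0 0 0.0013 0 0 0; 0 0 0.0013 0 0 0",
)

```text
time_s: 31.98
tool_pos: [0.5166, 0.2968, 0.0781]
tcp_rot: [[-1.0, -0.0, 0.001], [-0.0, 1.0, 0.0], [-0.001, 0.0, -1.0]]
ft_force: [0.1, 0.1, -1.4]
grip_width: 0.0101
gripper_force: 31.2
```

drive_tool(
  steps="0 0 0 0 0 0; 0 0 0 0 0 0; 0 0 0 0 0 0; 0 0 0 0 0 0; 0 0 0 0 0 0",
  claw=0.06,
)

```text
time_s: 32.4
tool_pos: [0.5166, 0.2967, 0.0778]
tcp_rot: [[-1.0, -0.0, 0.0], [-0.0, 1.0, 0.0], [-0.0, 0.0, -1.0]]
ft_force: [0.1, 0.6, 0.3]
grip_width: 0.0384
gripper_force: 0.0
```

To row units: -0.1 m is -0.1333, -0.085 m is -0.1133.

drive_tool(
  steps="0 0 -0.0133 0 0 0; 0 0 -0.04 0 0 0; 0 0 -0.08 0 0 0; 0 0 -0.1133 0 0 0; 0 0 -0.1333 0 0 0",
)

```text
time_s: 32.82
tool_pos: [0.5175, 0.2971, 0.1817]
tcp_rot: [[-1.0, -0.0, 0.004], [-0.0, 1.0, 0.002], [-0.004, 0.002, -1.0]]
ft_force: [0.1, 0.4, 0.8]
grip_width: 0.0596
gripper_force: 0.0
```

drive_tool(
  steps="-0.0027 -0.0267 0 0 0 0; -0.0067 -0.0733 0 0 0 0; -0.0107 -0.12 0 0 0 0; -0.0147 -0.1667 0 0 0 0; -0.0187 -0.2133 0 0 0 0",
)

```text
time_s: 33.23
tool_pos: [0.5304, 0.1353, 0.1787]
tcp_rot: [[-1.0, -0.001, 0.001], [-0.001, 1.0, 0.0], [-0.001, 0.0, -1.0]]
ft_force: [0.4, -0.4, 0.2]
grip_width: 0.0601
gripper_force: 0.0
```

drive_tool(
  steps="-0.004 -0.0467 0 0 0 0; -0.008 -0.0933 0 0 0 0; -0.012 -0.14 0 0 0 0; -0.016 -0.1867 0 0 0 0; -0.0213 -0.2333 0 0 0 0",
)

```text
time_s: 33.65
tool_pos: [0.5464, -0.0401, 0.1787]
tcp_rot: [[-1.0, -0.0, 0.001], [-0.0, 1.0, -0.0], [-0.001, -0.0, -1.0]]
ft_force: [0.5, -0.2, 0.5]
grip_width: 0.0604
gripper_force: 0.0
```

To row units: -0.165 m is -0.22, -0.14 m is -0.1867.

drive_tool(
  steps="-0.004 -0.0467 0 0 0 0; -0.008 -0.0933 0 0 0 0; -0.012 -0.14 0 0 0 0; -0.016 -0.1867 0 0 0 0; -0.02 -0.22 0 0 0 0",
)

```text
time_s: 34.07
tool_pos: [0.5614, -0.2065, 0.1786]
tcp_rot: [[-1.0, 0.001, 0.001], [0.001, 1.0, -0.001], [-0.001, -0.001, -1.0]]
ft_force: [0.2, 0.1, -0.2]
grip_width: 0.06
gripper_force: 0.0
```

To row units: -0.0945 m is -0.126, -0.06 m is -0.08.

drive_tool(
  steps="-0.004 -0.04 0 0 0 0; -0.008 -0.08 0 0 0 0; -0.0093 -0.1067 0 0 0 0; -0.01 -0.126 0 0 0 0; -0.01 -0.126 0 0 0 0",
)

```text
time_s: 34.48
tool_pos: [0.5686, -0.3006, 0.1779]
tcp_rot: [[-1.0, 0.003, 0.0], [0.003, 1.0, -0.001], [-0.0, -0.001, -1.0]]
ft_force: [-0.0, -0.3, -0.5]
grip_width: 0.06
gripper_force: 0.0
```

drive_tool(
  steps="0 0 0 0 0 0; 0 0 0 0 0 0; 0 0 0 0 0 0",
)

```text
time_s: 34.73
tool_pos: [0.5692, -0.2963, 0.178]
tcp_rot: [[-1.0, -0.002, 0.0], [-0.002, 1.0, 0.0], [-0.0, 0.0, -1.0]]
ft_force: [0.9, 0.9, 0.7]
grip_width: 0.0603
gripper_force: 0.0
```

To row units: 0.1 m is 0.1333, 0.095 m is 0.1267.

drive_tool(
  steps="0 -0.0013 0.0333 0 0 0; 0 -0.0013 0.0667 0 0 0; 0 -0.0013 0.1 0 0 0; 0 -0.0013 0.1267 0 0 0; 0 -0.0013 0.1333 0 0 0",
)

```text
time_s: 35.15
tool_pos: [0.5675, -0.2963, 0.0742]
tcp_rot: [[-1.0, -0.002, -0.005], [-0.002, 1.0, 0.004], [0.005, 0.004, -1.0]]
ft_force: [-1.2, 0.9, -1.5]
grip_width: 0.0601
gripper_force: 0.0
```

drive_tool(
  steps="0 0 0 0 0 0; 0 0 0 0 0 0; 0 0 0 0 0 0; 0 0 0 0 0 0; 0 0 0 0 0 0",
  claw=0.002,
)

```text
time_s: 35.57
tool_pos: [0.5696, -0.2991, 0.0791]
tcp_rot: [[-1.0, -0.0, 0.002], [-0.0, 1.0, -0.001], [-0.002, -0.001, -1.0]]
ft_force: [-0.5, -0.3, -1.0]
grip_width: 0.0313
gripper_force: 0.0
```

drive_tool(
  steps="0 0 0 0 0 0; 0 0 0 0 0 0; 0 0 0 0 0 0; 0 0 0 0 0 0; 0 0 0 0 0 0",
)

```text
time_s: 35.98
tool_pos: [0.5691, -0.2983, 0.078]
tcp_rot: [[-1.0, -0.0, 0.0], [-0.0, 1.0, 0.001], [-0.0, 0.001, -1.0]]
ft_force: [0.3, 4.1, 3.7]
grip_width: 0.0155
gripper_force: 30.0
```

Now carry it to the slim stand at (0.516,-0.009): dx +0.053, dy +0.289.

To row units: -0.12 m is -0.16, -0.09 m is -0.12.

drive_tool(
  steps="0 0 -0.0133 0 0 0; 0 0 -0.04 0 0 0; 0 0 -0.08 0 0 0; 0 0 -0.12 0 0 0; 0 0 -0.16 0 0 0",
)

```text
time_s: 36.4
tool_pos: [0.5686, -0.2993, 0.1992]
tcp_rot: [[-1.0, 0.0, -0.001], [0.0, 1.0, -0.001], [0.001, -0.001, -1.0]]
ft_force: [-0.2, -0.5, -1.0]
grip_width: 0.0155
gripper_force: 30.0
```

To row units: 0.14 m is 0.1867, 0.105 m is 0.14.

drive_tool(
  steps="0.0027 0.0133 -0.0067 0 0 0; 0.0093 0.0467 -0.0067 0 0 0; 0.0173 0.0933 -0.0067 0 0 0; 0.0267 0.14 -0.0067 0 0 0; 0.0347 0.1867 -0.0067 0 0 0",
)

```text
time_s: 36.82
tool_pos: [0.5419, -0.1577, 0.2023]
tcp_rot: [[-1.0, 0.001, -0.001], [0.001, 1.0, -0.0], [0.001, -0.0, -1.0]]
ft_force: [1.3, 1.1, -1.8]
grip_width: 0.0156
gripper_force: 30.0
```

To row units: 0.149 m is 0.1987, 0.135 m is 0.18.

drive_tool(
  steps="0.008 0.0467 0 0 0 0; 0.0173 0.0933 0 0 0 0; 0.0253 0.14 0 0 0 0; 0.032 0.18 0 0 0 0; 0.036 0.1987 0 0 0 0",
)

```text
time_s: 37.23
tool_pos: [0.5146, -0.0066, 0.2027]
tcp_rot: [[-1.0, -0.002, -0.001], [-0.002, 1.0, 0.001], [0.001, 0.001, -1.0]]
ft_force: [-0.3, 0.1, -0.2]
grip_width: 0.0151
gripper_force: 30.0
```

drive_tool(
  steps="0 0 0 0 0 0; 0 0 0 0 0 0; 0 0 0 0 0 0; 0 0 0 0 0 0",
)

```text
time_s: 37.57
tool_pos: [0.5162, -0.011, 0.2026]
tcp_rot: [[-1.0, 0.001, 0.0], [0.001, 1.0, -0.0], [-0.0, -0.0, -1.0]]
ft_force: [0.8, 0.1, -1.3]
grip_width: 0.0151
gripper_force: 30.0
```

To row units: 0.08 m is 0.1067, 0.001 m is 0.0013.

drive_tool(
  steps="0 0.0013 0.0267 0 0 0; 0 0.0013 0.0533 0 0 0; 0 0.0013 0.08 0 0 0; 0 0.0013 0.0933 0 0 0; 0 0.0013 0.1067 0 0 0",
)

```text
time_s: 37.98
tool_pos: [0.5159, -0.0098, 0.1217]
tcp_rot: [[-1.0, 0.001, -0.001], [0.001, 1.0, 0.0], [0.001, 0.0, -1.0]]
ft_force: [-0.1, -0.5, -1.0]
grip_width: 0.0153
gripper_force: 30.0
```

To row units: 0.043 m is 0.0573, 0.04 m is 0.0533.

drive_tool(
  steps="0 0 0.016 0 0 0; 0 0 0.032 0 0 0; 0 0 0.0453 0 0 0; 0 0 0.0533 0 0 0; 0 0 0.0573 0 0 0",
)

```text
time_s: 38.4
tool_pos: [0.5159, -0.0091, 0.0791]
tcp_rot: [[-1.0, 0.0, -0.001], [0.0, 1.0, 0.0], [0.001, 0.0, -1.0]]
ft_force: [0.4, 0.4, -1.2]
grip_width: 0.015
gripper_force: 30.0
```

To row units: 0.0015 m is 0.002, 0.0007 m is 0.0009.

drive_tool(
  steps="0 0 0.0009 0 0 0; 0 0 0.002 0 0 0; 0 0 0.002 0 0 0; 0 0 0.002 0 0 0",
)

```text
time_s: 38.73
tool_pos: [0.5163, -0.0089, 0.0787]
tcp_rot: [[-1.0, -0.0, 0.001], [-0.0, 1.0, -0.0], [-0.001, -0.0, -1.0]]
ft_force: [0.2, 0.8, -1.1]
grip_width: 0.0155
gripper_force: 30.0
```

Release, retreat, and check.

To row units: 0.0005 m is 0.0007.

drive_tool(
  steps="0 0 0.0007 0 0 0; 0 0 0.0007 0 0 0",
)

```text
time_s: 38.9
tool_pos: [0.5163, -0.0089, 0.0781]
tcp_rot: [[-1.0, -0.0, 0.001], [-0.0, 1.0, -0.0], [-0.001, -0.0, -1.0]]
ft_force: [-0.5, -0.0, 1.8]
grip_width: 0.0156
gripper_force: 30.0
```

drive_tool(
  steps="0 0 0 0 0 0; 0 0 0 0 0 0; 0 0 0 0 0 0; 0 0 0 0 0 0; 0 0 0 0 0 0",
  claw=0.06,
)

```text
time_s: 39.32
tool_pos: [0.5159, -0.0088, 0.0777]
tcp_rot: [[-1.0, -0.0, 0.0], [-0.0, 1.0, 0.0], [-0.0, 0.0, -1.0]]
ft_force: [0.3, -0.3, -0.7]
grip_width: 0.044
gripper_force: 0.0
```

To row units: -0.16 m is -0.2133, -0.12 m is -0.16.

drive_tool(
  steps="0 0 -0.0133 0 0 0; 0 0 -0.0533 0 0 0; 0 0 -0.1067 0 0 0; 0 0 -0.16 0 0 0; 0 0 -0.2133 0 0 0",
)

```text
time_s: 39.73
tool_pos: [0.5154, -0.0088, 0.2403]
tcp_rot: [[-1.0, -0.0, 0.0], [-0.0, 1.0, 0.0], [-0.0, 0.0, -1.0]]
ft_force: [1.5, 1.2, -0.8]
grip_width: 0.06
gripper_force: 0.0
```

To row units: 0.1 m is 0.1333, 0.06 m is 0.08.

drive_tool(
  steps="0.04 0 -0.0267 0 0 0; 0.08 0 -0.04 0 0 0; 0.12 0 -0.04 0 0 0; 0.1333 0 -0.04 0 0 0; 0.1333 0 -0.04 0 0 0",
)

```text
time_s: 40.15
tool_pos: [0.4142, -0.0086, 0.2688]
tcp_rot: [[-1.0, 0.0, 0.001], [0.0, 1.0, -0.0], [-0.001, -0.0, -1.0]]
ft_force: [-0.0, -0.2, 0.1]
grip_width: 0.0602
gripper_force: 0.0
```

drive_tool(
  steps="0 0 0 0 0 0; 0 0 0 0 0 0; 0 0 0 0 0 0; 0 0 0 0 0 0; 0 0 0 0 0 0",
)

```text
time_s: 40.57
tool_pos: [0.4164, -0.0089, 0.2673]
tcp_rot: [[-1.0, -0.0, -0.001], [-0.0, 1.0, 0.0], [0.001, 0.0, -1.0]]
ft_force: [0.3, 0.8, 0.6]
grip_width: 0.0602
gripper_force: 0.0
```

```bash
python3 - <<'E'
from h import *
b=vision.read_camera('scene')[:,:,::-1][100:310,190:460]
a=vision.read_camera('side')[:,:,::-1][115:365,250:430]
c=np.zeros((600,800,3),np.uint8); c[:350,:450]=cv2.resize(b,(450,350)); c[:486,450:]=cv2.resize(a,(350,486)); cv2.imwrite('pics/f.png',c)
E
```

```text
(no output)
```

View pics/f.png

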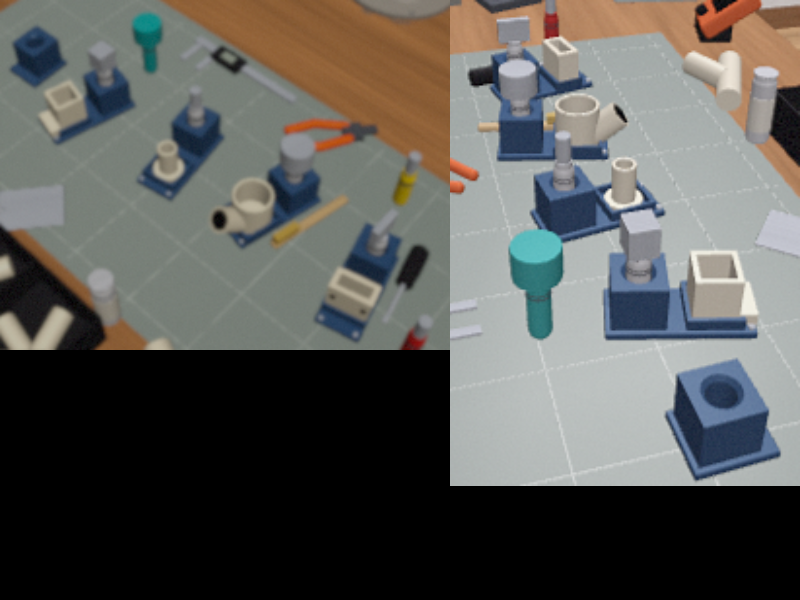

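All four stand upright and home: square (102,60), slim (196,105), round (297,160) and flat (378,230) in the scene crop. The spare stand at (38,50) is empty and the arm is clear.

```bash
python3 -c "
from rig import workorder
print(workorder.sign_off())"
```

```text
the job is handed in; nothing more can be done
None
```

The job is handed in at about 41 s of the 141 s: the last pictures show all four gauges upright in the wells beside their own fittings and the spare stand empty, but sign-off returned no verdict.

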